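# Put a spice jar away in the pop-out drawer

### The job

Put the loose spice jar away: press the release button on the little wooden spice unit so that its drawer pops out, and set the jar down upright in the drawer's empty bay. Then push the drawer home until it clicks and stays shut, leaving the honey jar, pepper mill and mug where they stand.

Things in the scene. Friction and masses are not known exactly. Their poses are not given: they have to be found in the camera images.
- spice_unit: Light wooden spice unit, 240 mm wide, 150 deep, 154 high, fixed to the worktop. Origin: middle of the lower front edge; x points straight into the unit (level), y left as one faces it, z up. Above the drawer is a sloping strip with the release button. Two canisters 140 mm tall stand on the unit, close behind the strip.
- button_face (a point): Centre of the outer face of the round steel release button, 27 mm across, 9 mm proud, in the middle of the sloping strip. Axes as the unit's. The strip's normal leans 40 degrees from vertical towards the front; pressing moves the button along (0.643, 0, -0.766) in these axes. The canisters stand about 20 mm behind it, so the tool must lean, its upper end to the front.
- release (a joint): Travel of the release button, m: 0 out, 0.007 fully in. It springs back: 3 N to start, 6 N fully in. About 4 mm frees the drawer. It also dips as the drawer is pushed home and returns at the click.
- drawer_front (a point): Centre of the outer face of the plain drawer front (196 mm wide, 112 high; this point is 66 mm above the worktop), moving with the drawer. No handle. Axes as the unit's: the drawer is pushed shut along +x. The canisters begin 88 mm above this point, 33 mm behind the shut front: lean the tool, its upper end to the front, to keep clear of them.
- drawer (a joint): How far the drawer stands out, m: about 0 (up to 0.002) shut and latched, 0.105 popped out. A damped spring drives it out with about 5 N. It latches as the front comes flush and can be pressed up to 6 mm beyond flush. Pushing home takes about 5 N, rising to about 10 N over the last 10 mm. Not latched, it comes out again.
- empty_bay (a point): Centre of the inner floor of the drawer's empty bay (the right one as one faces the unit), moving with the drawer, 14 mm above the worktop; axes as the unit's. Inside 83 mm (x) by 87 mm (y); walls 41 mm above the floor, the drawer front 108 mm. Another spice jar is fixed in the left bay, 92 mm off in y. With the drawer out, this point is 51 mm in front of the unit's face.
- jar_middle (a point): Centre, half-way up, of the loose glass spice jar with a dark cap: a cylinder 41 mm in diameter, 105 mm tall, about 0.11 kg, standing on the worktop left or right of the unit. z is its axis, up.
- honey: Honey jar, 63 mm in diameter, 94 mm tall, loose, to be left alone; origin at the centre of its underside. It stands on the other side of the unit from the spice jar.
- mill: Wooden pepper mill, 58 mm in diameter, 170 mm tall, loose, to be left alone; origin at the centre of its underside.
- mug: Patterned mug, 82 mm across, 114 mm with handle, 91 mm tall, loose, to be left alone; origin at the centre of its underside.
Things that resemble listed ones, but are neither listed nor needed, are in the scene too. What is meant by the part that bears jar_middle is not blue or purple, and is the smaller of those in its own colour.

How it is judged:
By the outcome, as a careful person would: the job done as asked, in the order asked, and still so for the second after the job is handed in, with the robot touching nothing.
It also fails if it takes over 72 s, if anything falls off the work surface, if the arm or the gripper's body presses on something with over 40 N, if the wrist force passes 120 N, or if a joint passes its speed limit or range.

### The arm

A 6-joint arm with a two-finger parallel gripper is mounted at the origin on a cart in front of the work surface, level with it; the furniture and walls round the work are solid. World frame = base frame: x ahead of the robot, y to its left, z up, the work surface at z = 0. Lengths are in m, angles in rad, forces in N, time in s.
With the tool pointing down it reaches from about 0.25 to 0.775 m from the base axis. Payload 4 kg.
Tool frame: the origin (TCP) lies at the centre of the arm's flange, where the gripper is bolted on; the fingertips stand 199 mm ahead of it and the grasp point (between the pads) lies 180 mm ahead of it; z points along the fingers, y is the line along which they close (so a half turn about z gives the same grasp; the last joint's range is limited). The gripper opens to 94 mm and grips with 3 to 60 N. Pads are 16 mm wide; open, the fingers measure 119 mm over their backs; the gripper's body (75 mm by 177 mm) begins 78 mm behind the grasp point.
Start: joints at [-1.403, 0.087, 1.371, -0, 1.684, -0.103], TCP at [0.147, -0.53, 0.405] pointing down, gripper open.
Joint ranges: [-3.1, 3.1], [-0.76, 2.03], [0.27, 2.55], [-1.08, 4.22], [0.17, 2.65], [-2.57, 2.57]. Speed limits (rad/s): [2.79, 2.79, 3.14, 3.14, 3.14, 3.14].

### API

Orientations are given as [roll, pitch, yaw] about the fixed x, y, z axes, in that order (R = Rz(yaw) Ry(pitch) Rx(roll)).
In Python, from bench import robot, eyes, models gives the robot as it stands.
- The arm moves only by the tool step_arm, never from a script. Its argument "commands" is a list that holds one entry, the list of rows, each a list of 7 numbers: the shift along the tool's x, y, z in mm, then the turn, a rotation vector about the tool's x, y, z in rad, then the finger opening in mm, from 0 to 94. In form: [[[tx, ty, tz, wx, wy, wz, gripper], ...]]. A call has 1 to 20 rows; each row shifts and turns the commanded pose from where the row before left it, along the tool's axes as they then stand; what a row does not reach is not made up. A row lasts 1/8 s, in which the tool goes at most 62.5 mm and 10.7 degrees, less where a joint would pass 70% of its speed; a pose out of reach is approached as far as the arm can. A call is refused whole if a number of a shift passes 62.5 or a number of a turn 0.188, either way. A call with a gripper value outside its range is refused whole. The fingers move at their own pace and stop on an object; the grip force is fixed at half the most. Time passes only in rows, so rows that do not move let the fingers close. It gives the time, the measured TCP pose, the force, the opening and the grip force at its end, in the units of the state.
- robot.get_obs(): the state, without advancing time (a new reading comes with each control period).
- eyes.snapshot(name): name is "scene" or "top"; returns a dict with "color" (384x512x3 uint8, red, green, blue), "camera_matrix" (3x3 intrinsics, pixels), "eye" and "rotation" of the camera in the world. Camera axes: x right, y up, looking along -z (the intrinsics and any distortion apply to the point x, -y, -z); pixel columns grow to the right and rows downward; lengths in m; the calibration is good to about 2 mm. A picture is of the moment at which its call begins. There is no depth.
- robot.close_job(): hands the job in; it is judged then, once.
Trained networks look in a picture, given as the dict that the camera call returned (one of the last four; its "shot" number tells which), for a name from the list of things; names that differ only in an ending like _2 or _b are one class to them, and where a whole thing is asked for, a point or a joint stands for the part that bears it (a point fixed in the world has none). Each returns a list of dicts, best first, with "confidence" (0 to 1); they miss things now and then, are a little off and sometimes report something else, mostly with a low value. They report only what shows in the picture. A call takes as long as a camera call. They do not tell look-alikes from the thing itself.
- models.masks_of(picture, query): "mask" (384x512 bool, what is visible of it) and "xy" ([column, row] in pixels, amid what is visible of it).
- models.tip_of(picture, query): "xy" ([column, row] in pixels: a listed point, or the origin of a listed thing).
The state is a dict: "time": time; "joint_positions": joint angles; "qvel": joint speeds; "joint_torque": joint torques, N m; "tool_pos": TCP position; "ee_rot": TCP orientation; "wrist_force": force on the tool from outside, world axes, zero at the start; "wrist_torque": the same for the moment, N m; "width": finger opening in m; "finger_force": force on a finger pad.
Only numpy, scipy, OpenCV 4.12 (cv2) and the standard library are available. Lean on these libraries where they do the work, as an engineer would, in place of code of your own. Each camera call takes 0.05 s, during which the arm holds its last target. There are 200 camera calls.

## Working session

There is one attempt and no reset: what is moved stays moved. The work goes in short steps, Python scripts to look and compute and a tool call to move; the robot and the scene stay as the last step left them, time stands still between calls to the robot, and variables do not carry over. Pictures are saved under pics/ and viewed, at most 10 in all, crops included, and the job is handed in when it is done.

Besides the shell and the picture viewer there is one more tool, called after ">>>" as a command line: name --argument value ..., lists and objects as JSON in quotes. step_arm: Moves the arm, as the interface text tells. Its arguments: {"type":"object","properties":{"commands":{"type":"array"}},"required":["commands"]}

```bash
ls; mkdir -p pics; cat > h.py <<'E'
import numpy as np, cv2
from scipy.spatial.transform import Rotation as R
from bench import robot, eyes, models
def ray(p,uv):
    K=np.array(p["camera_matrix"]);d=np.linalg.inv(K)@[uv[0],uv[1],1]
    d=np.array([d[0],-d[1],-d[2]]);return np.array(p["eye"]),np.array(p["rotation"])@d
def atz(p,uv,z):
    e,d=ray(p,uv);return e+d*(z-e[2])/d[2]
def tri(a,ua,b,ub):
    e1,d1=ray(a,ua);e2,d2=ray(b,ub)
    s=np.linalg.lstsq(np.c_[d1,-d2],e2-e1,rcond=None)[0]
    p,q=e1+s[0]*d1,e2+s[1]*d2
    return (p+q)/2,np.linalg.norm(p-q)
def save(p,n): cv2.imwrite(f"pics/{n}.png",cv2.resize(p["color"][:,:,::-1],(800,600)))
E
python3 - <<'E'
from h import *
np.set_printoptions(precision=3,suppress=True)
s=eyes.snapshot("scene");t=eyes.snapshot("top")
save(s,"s0");save(t,"t0")
print(s.keys(),s["eye"],t["eye"])
for q in ["spice_unit","button_face","drawer_front","empty_bay","jar_middle","honey","mill","mug"]:
    for n,p in (("s",s),("t",t)):
        for r in models.tip_of(p,q)[:4]: print(q,n,np.array(r["xy"]),round(r["confidence"],2))
E
```

```text
pics
dict_keys(['color', 'camera_matrix', 'eye', 'rotation', 'shot']) [-0.189  1.018  1.238] [-0.421  0.482  1.524]
spice_unit s [247.  222.6] 0.92
spice_unit t [230.1 209.9] 0.75
button_face s [243.7 192.8] 0.58
button_face t [229.  183.5] 0.41
button_face t [303.3 158.1] 0.19
drawer_front s [248.2 207.3] 0.65
drawer_front t [233.1 201.3] 0.66
empty_bay s [244.5 206.1] 0.75
empty_bay t [232.7 193.6] 0.89
jar_middle s [201.1 274.8] 0.72
jar_middle s [230.2 265. ] 0.65
jar_middle s [228.3 243.3] 0.62
jar_middle s [227.  280.8] 0.61
jar_middle t [169.8 268.9] 0.81
jar_middle t [175.8 251.5] 0.61
jar_middle t [150.8 251.1] 0.58
jar_middle t [192.3 229.2] 0.51
honey s [321.8 182.3] 0.78
mill s [280.7 163.1] 0.6
mill s [245.4 223. ] 0.2
mill t [303.  155.2] 0.84
mug s [302.1 150.5] 0.8
mug s [280.7 162.9] 0.61
mug s [242.4 194. ] 0.39
mug t [331.8 154.6] 0.77
```

View pics/s0.png

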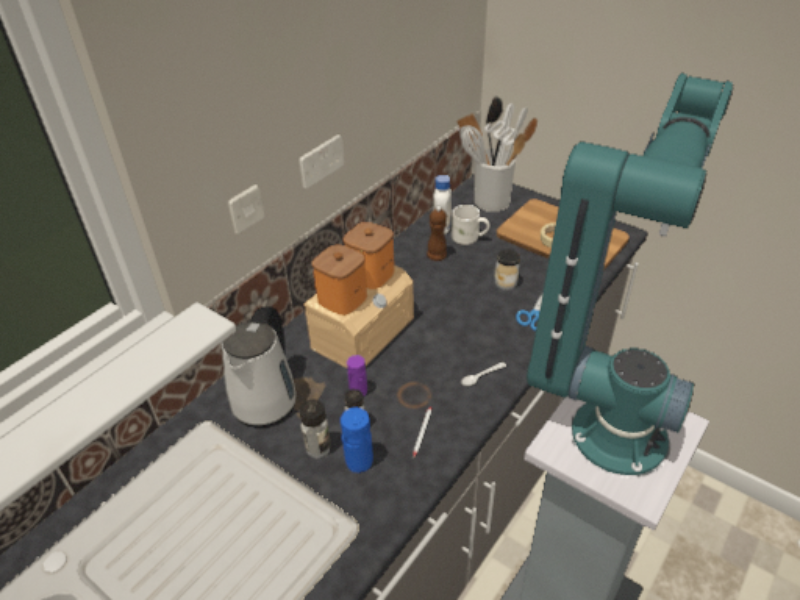

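View pics/t0.png

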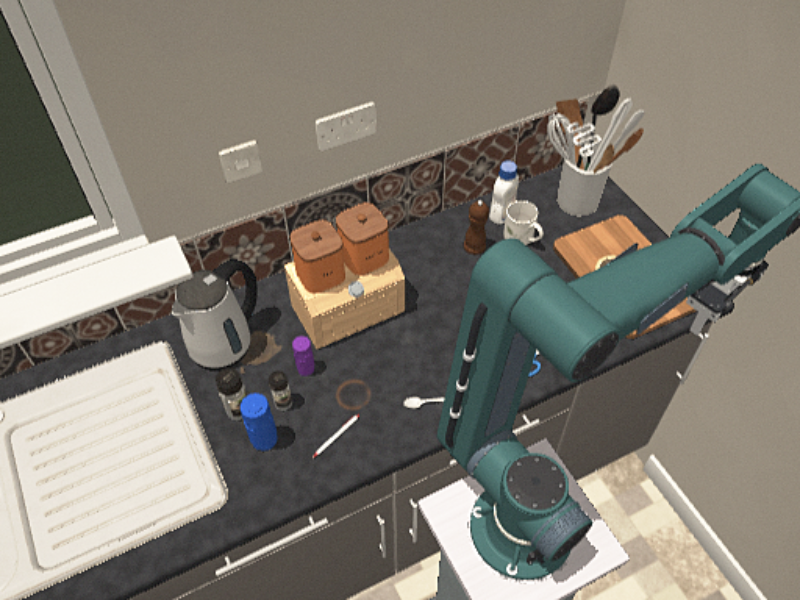

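The scene shows the unit with its button near (380,300) in the scene view and (356,289) in the top view. There are two dark-capped glass jars: a larger one at top (232,393) and a smaller one at top (280,390), which is partly hidden behind the blue one in the scene view. There are also blue and purple look-alikes. The smaller glass jar is the target.

```bash
python3 - <<'E'
from h import *
np.set_printoptions(precision=4,suppress=True)
s=eyes.snapshot("scene");t=eyes.snapshot("top")
import pickle;pickle.dump((s,t),open("st0.pkl","wb"))
for q in ["spice_unit","button_face","drawer_front","empty_bay","jar_middle"]:
    a=models.tip_of(s,q);b=models.tip_of(t,q)
    for x in a[:6]:
        for y in b[:6]:
            P,e=tri(s,x["xy"],t,y["xy"])
            if e<.015: print(q,np.array(x["xy"]),np.array(y["xy"]),P,round(e,4))
for n,p,(x,y,w,h) in (("s",s,(180,130,100,180)),("t",t,(130,120,140,175))):
    c=p["color"][y:y+h,x:x+w,::-1]
    k=min(800//w,600//h) if n=="t" else 3
    cv2.imwrite(f"pics/c{n}.png",cv2.resize(c,None,fx=k,fy=k,interpolation=cv2.INTER_CUBIC)); print(n,k)
a=cv2.imread("pics/cs.png");b=cv2.imread("pics/ct.png")
H=max(a.shape[0],b.shape[0]);f=lambda i:cv2.copyMakeBorder(i,0,H-i.shape[0],0,0,0)
m=np.hstack([f(a),f(b)]);cv2.imwrite("pics/both.png",m);print(m.shape)
E
```

```text
Traceback (most recent call last):
  File "h.py", line 11, in tri
    s=np.linalg.lstsq(np.c_[d1,-d2],e2-e1,rcond=None)[0]
      ~~~~~~~~~~~~~~~^^^^^^^^^^^^^^^^^^^^^^^^^^^^^^^^
numpy.linalg.LinAlgError: Incompatible dimensions
```

```bash
python3 - <<'E'
from h import *
s,t=__import__("pickle").load(open("st0.pkl","rb"))
for p in(s,t):print({k:np.array(v) for k,v in p.items() if k!="color"})
E
```

```text
{'camera_matrix': array([[436.49525564,   0.        , 264.23939606],
       [  0.        , 436.49525564, 192.8764096 ],
       [  0.        ,   0.        ,   1.        ]]), 'eye': array([-0.18915876,  1.0181725 ,  1.23823148]), 'rotation': array([ 0.84184056,  0.00862124, -2.51223385]), 'shot': array(3)}
{'camera_matrix': array([[495.1303214 ,   0.        , 253.51115687],
       [  0.        , 495.1303214 , 192.16910263],
       [  0.        ,   0.        ,   1.        ]]), 'eye': array([-0.42070223,  0.48238337,  1.52354422]), 'rotation': array([ 0.65957791,  0.00829031, -2.04248209]), 'shot': array(4)}
```

```bash
sed -i 's/np.array(p\["rotation"\])@d/R.from_euler("xyz",p["rotation"]).as_matrix()@d/' h.py; python3 - <<'E'
from h import *
np.set_printoptions(precision=4,suppress=True)
s=eyes.snapshot("scene");t=eyes.snapshot("top")
for q in ["spice_unit","button_face","drawer_front","empty_bay","jar_middle"]:
    a=models.tip_of(s,q);b=models.tip_of(t,q)
    for x in a[:6]:
        for y in b[:6]:
            P,e=tri(s,x["xy"],t,y["xy"])
            if e<.015: print(q,np.array(x["xy"]),np.array(y["xy"]),P,round(e,4))
a,b=[cv2.resize(p["color"][y:y+h,x:x+w,::-1],None,fx=k,fy=k,interpolation=cv2.INTER_CUBIC) for p,(x,y,w,h,k) in ((s,(190,160,80,130,4)),(t,(140,140,125,145,3.8)))]
H=max(a.shape[0],b.shape[0]);f=lambda i:cv2.copyMakeBorder(i,0,H-i.shape[0],0,0,0)
m=np.hstack([f(a),f(b)]);cv2.imwrite("pics/both.png",m);print(m.shape)
E
```

```text
spice_unit [246.  219.8] [229.3 207.5] [0.6064 0.0737 0.0009] 0.0118
button_face [244.4 191. ] [227.9 186.4] [0.5971 0.0784 0.1546] 0.0038
drawer_front [249.9 207.3] [232.8 202.1] [0.5815 0.0699 0.0734] 0.0018
empty_bay [245.8 209.2] [235.7 197.6] [0.6366 0.0329 0.0075] 0.0059
jar_middle [227.2 280.6] [169.2 270. ] [0.4423 0.3757 0.048 ] 0.0052
jar_middle [199.9 273.8] [150.3 254.3] [0.529  0.4118 0.0538] 0.0105
jar_middle [226.2 262.7] [176.4 249.8] [0.489  0.3274 0.0653] 0.0037
(551, 795, 3)
```

View pics/both.png

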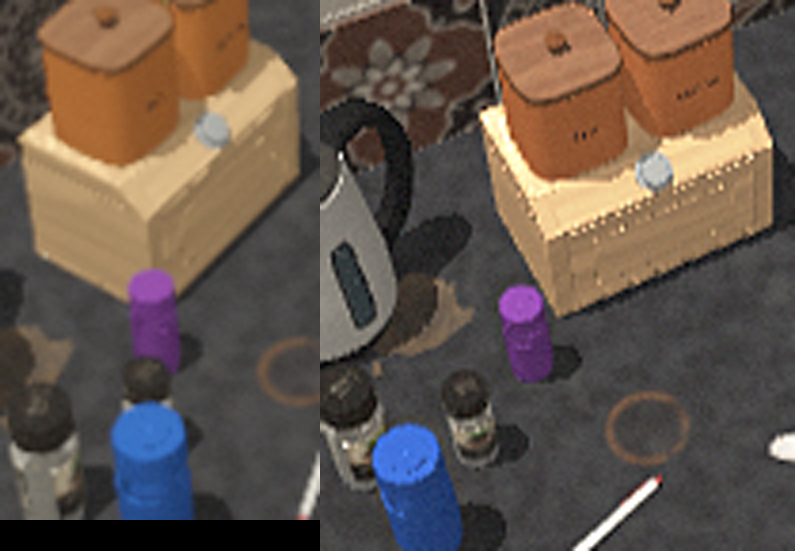

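The small jar's cap centre is at crop (466,388) in the top half. The unit's front corners can be read off the crop, so I'll fit its pose from them.

```bash
cat >> h.py <<'E'
def proj(p,P):
    q=R.from_euler("xyz",p["rotation"]).as_matrix().T@(np.asarray(P)-p["eye"]);K=np.array(p["camera_matrix"])
    r=K@[q[0],-q[1],-q[2]];return r[:2]/r[2]
E
python3 - <<'E'
from h import *
from scipy.optimize import least_squares
np.set_printoptions(precision=4,suppress=True)
s,t=__import__("pickle").load(open("st0.pkl","rb"))
T=lambda u,v:np.array([(u-320)/3.8+140,v/3.8+140]); S=lambda u,v:np.array([u/4+190,v/4+160])
def pts(h1):
    return dict(lfl=(0,.12,0),lfr=(0,-.12,0),ufl=(0,.12,h1),ufr=(0,-.12,h1),lbl=(.15,.12,0),tbl=(.15,.12,.154),
     b=((.154-h1)/2/np.tan(np.radians(40))-.0058,0,(h1+.154)/2+.0069),o=(0,0,0),df=(0,0,.066),eb=(.054,-.046,.014))
obs=[(t,"lfl",T(562,316),1),(t,"lfr",T(773,225),1),(t,"ufl",T(547,238),1),(t,"ufr",T(773,148),1),(t,"b",T(654,170),2),(t,"tbl",T(482,112),.7),
(s,"lfl",S(155,302),1),(s,"ufl",S(150,215),1),(s,"ufr",S(300,95),.3),(s,"tbl",S(22,137),1),(s,"lbl",S(38,262),.7),(s,"b",S(211,130),2)]
def f(x):
    P=pts(x[3]);M=R.from_euler("z",x[2]).as_matrix();o=np.r_[x[:2],0]
    return np.concatenate([(proj(p,o+M@np.array(P[k]))-uv)*w for p,k,uv,w in obs])
r=least_squares(f,[.59,.075,0,.122],loss="soft_l1");print(r.x,r.cost);print(f(r.x).reshape(-1,2))
M=R.from_euler("z",r.x[2]).as_matrix();o=np.r_[r.x[:2],0]
print("button",o+M@np.array(pts(r.x[3])["b"]))
print("jar cap",atz(t,T(466,388),.105),"base",atz(t,T(475,452),0), "net",atz(t,(176.4,249.8),.0525),atz(t,(175.8,251.5),.0525),atz(s,(226.2,262.7),.0525))
for q in("jar_middle","button_face"):
  for p in (eyes.snapshot("top"),eyes.snapshot("scene")):
    for m in models.masks_of(p,q)[:6]:
      ys,xs=np.nonzero(m["mask"]);print(q,np.array(m["xy"]),round(m["confidence"],2),xs.min(),xs.max(),ys.min(),ys.max())
print(robot.get_obs())
E
```

```text
[0.5955 0.0717 0.0223 0.1208] 9.676867390736327
[[-1.0155  0.4276]
 [ 0.1184 -0.3665]
 [-0.135   1.6608]
 [ 0.1512  0.0281]
 [ 0.2047 -0.2095]
 [-0.717   0.1567]
 [ 0.1609  2.6146]
 [-0.6667  1.8774]
 [-0.1585 -1.    ]
 [-0.775  -0.9099]
 [-0.2262 -2.2662]
 [ 1.0698 -2.5035]]
button [0.6095 0.072  0.1443]
jar cap [0.4913 0.3142 0.105 ] base [0.4899 0.3203 0.    ] net [0.4992 0.3258 0.0525] [0.4938 0.3302 0.0525] [0.4943 0.3207 0.0525]
jar_middle [148.7 251.4] 0.88 138 156 236 268
jar_middle [193.4 226.9] 0.81 187 200 216 239
jar_middle [170.  270.1] 0.72 154 176 252 288
jar_middle [176.7 252.3] 0.68 173 185 238 261
jar_middle [220.9 176.6] 0.51 182 259 129 223
jar_middle [226.2 237.9] 0.79 222 234 227 250
jar_middle [227.3 277.4] 0.72 217 238 260 301
jar_middle [201.3 271. ] 0.63 192 211 255 292
button_face [227.5 185.1] 0.63 225 230 182 187
button_face [331.4 145.3] 0.3 322 347 129 155
{'time': 2.1, 'joint_positions': array([-1.4031,  0.0872,  1.3707, -0.    ,  1.6836, -0.1031]), 'qvel': array([ 0.0008,  0.0014, -0.0017, -0.0006, -0.0011, -0.0002]), 'joint_torque': array([  0.0001, -34.0031, -30.259 ,   0.0717,   0.0239,  -0.    ]), 'tool_pos': array([ 0.1471, -0.53  ,  0.4047]), 'ee_rot': array([3.1414, 0.    , 0.2708]), 'wrist_force': array([ 0.5745, -0.9286,  0.7601]), 'wrist_torque': array([-0.0869,  0.0106,  0.0219]), 'finger_force': 0.0, 'width': 0.09389673144940491}
```

>>> step_arm --commands '[[[25, -32, 0, 0, 0, 0, 0], [25, -32, 0, 0, 0, 0, 0], [25, -32, 0, 0, 0, 0, 0], [25, -32, 0, 0, 0, 0, 0], [25, -32, 0, 0, 0, 0, 0], [25, -32, 0, 0, 0, 0, 0], [25, -32, 0, 0, 0, 0, 0], [25, -32, 0, 0, 0, 0, 0], [25, -32, 0, 0, 0, 0, 0], [25, -32, 0, 0, 0, 0, 0], [25, -32, 0, 0, 0, 0, 0], [25, -32, 0, 0, 0, 0, 0], [25, -32, 0, 0, 0, 0, 0], [25, -32, 0, 0, 0, 0, 0], [25, -32, 0, 0, 0, 0, 0], [25, -32, 0, 0, 0, 0, 0], [0, 0, 0, 0, 0, 0.125, 0], [0, 0, 0, 0, 0, 0.125, 0], [0, 0, 0, 0, 0.1745, 0, 0], [0, 0, 0, 0, 0.1745, 0, 0]]]'

```text
time: 4.6
tool_pos: [0.3958, 0.0705, 0.4049]
ee_rot: [3.142, -0.355, 0.021]
wrist_force: [-0.7, -0.6, -0.1]
width: 0.0004
finger_force: 0.0
```

>>> step_arm --commands '[[[0, 0, 0, 0, 0.1745, 0, 0], [0, 0, 0, 0, 0.1745, 0, 0], [0, 0, 0, 0, 0, 0, 0], [0, 0, 0, 0, 0, 0, 0]]]'

```text
time: 5.1
tool_pos: [0.3955, 0.0704, 0.4049]
ee_rot: [3.141, -0.696, 0.021]
wrist_force: [0.1, -0.4, -0.3]
width: 0.0005
finger_force: 0.0
```

```bash
cat >> h.py <<'E'
U=np.array([.5955,.0717,0]);YAW=.0223
def rel(P,th,yaw=YAW,L=.199):
    "tool shift (mm, current axes) and turn to bring the point L ahead of the TCP to P with lean th"
    o=robot.get_obs();A=R.from_euler("xyz",o["ee_rot"]);B=R.from_euler("z",yaw)*R.from_euler("x",np.pi)*R.from_euler("y",th)
    t=np.array(P)-B.apply([0,0,L]);
    return A.inv().apply(t-o["tool_pos"])*1000,(A.inv()*B).as_rotvec(),B.inv().apply(t-o["tool_pos"])*1000
def unit(*v): return U+R.from_euler("z",YAW).apply(v)
def show():
    o=robot.get_obs();A=R.from_euler("xyz",o["ee_rot"])
    print(o["time"],"tcp",o["tool_pos"],o["ee_rot"],"tip",o["tool_pos"]+A.apply([0,0,.199]),"F",o["wrist_force"],"w",o["width"],o["finger_force"],"q",o["joint_positions"])
np.set_printoptions(precision=4,suppress=True)
E
python3 - <<'E'
from h import *
show(); n=np.array([-.643,0,.766])
b=unit(.0125,0,.145);nw=R.from_euler("z",YAW).apply(n)
print(b,rel(b+.03*nw,np.radians(40)))
s=eyes.snapshot("scene");t=eyes.snapshot("top")
m=lambda p:[(np.array(r["xy"]),round(r["confidence"],2)) for r in models.tip_of(p,"button_face")]
print(m(s),m(t),proj(s,b),proj(t,b))
pu=[atz(t,(193.4,227.5),.05),atz(s,(227.5,238.3),.05)];print("purple",pu)
# blue top height
e,d=ray(t,(163.2,257.6));
for z in(.1,.13,.16): print(z,atz(t,(163.2,257.6),z),atz(s,(227.5,264.5),z))
E
```

```text
5.1 tcp [0.3955 0.0704 0.4049] [ 3.1414 -0.6957  0.0209] tip [0.5231 0.073  0.2521] F [ 0.0586 -0.3688 -0.2823] w 0.00045069788366015515 0.0 q [ 0.0393 -0.4818  1.9114 -0.014   1.0163  1.5923]
[0.608 0.072 0.145] (array([ -4.058 ,   3.0179, 106.6294]), array([ 0.0011,  0.0024, -0.0011]), array([ -4.3159,   3.1275, 106.6161]))
[(array([240.5, 193.1]), 0.44)] [] [243.5837 191.2605] [228.1614 184.7968]
purple [array([0.5593, 0.2373, 0.05  ]), array([0.5649, 0.2287, 0.05  ])]
0.1 [0.4616 0.3808 0.1   ] [0.4585 0.352  0.1   ]
0.13 [0.443  0.3829 0.13  ] [0.4415 0.3695 0.13  ]
0.16 [0.4244 0.3851 0.16  ] [0.4244 0.3871 0.16  ]
```

>>> step_arm --commands '[[[-2, 1.5, 40, 0, 0, 0, 0], [-2, 1.5, 40, 0, 0, 0, 0], [0, 0, 27, 0, 0, 0, 0], [0, 0, 15, 0, 0, 0, 0], [0, 0, 5, 0, 0, 0, 0], [0, 0, 0, 0, 0, 0, 0]]]'

```text
time: 6.05
tool_pos: [0.4744, 0.069, 0.3054]
ee_rot: [3.141, -0.699, 0.021]
wrist_force: [0.6, -0.5, -0.4]
width: 0.0003
finger_force: 0.0
```

```bash
python3 - <<'E'
from h import *
show();s=eyes.snapshot("scene");t=eyes.snapshot("top")
a,b=[cv2.resize(p["color"][y:y+h,x:x+w,::-1],None,fx=k,fy=k,interpolation=cv2.INTER_CUBIC) for p,(x,y,w,h,k) in ((s,(190,120,100,140,3.8)),(t,(170,110,110,140,3.8)))]
cv2.imwrite("pics/p1.png",np.hstack([a,b]))
E
```

```text
6.05 tcp [0.4744 0.069  0.3054] [ 3.1415 -0.6987  0.0209] tip [0.6023 0.0717 0.153 ] F [ 0.6423 -0.5145 -0.4408] w 0.00025116992566894165 0.0 q [ 0.0276 -0.2304  1.939  -0.0066  0.7343  1.5807]
```

View pics/p1.png

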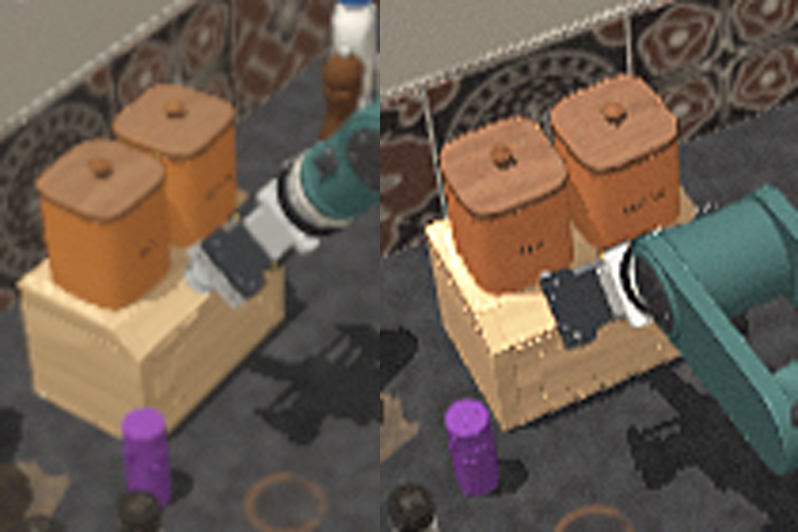

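The closed fingertips are just off the button (scene crop around (200,275)), aligned and clear of the canisters. Now I press.

>>> step_arm --commands '[[[0, 0, 5, 0, 0, 0, 0], [0, 0, 4, 0, 0, 0, 0], [0, 0, 3, 0, 0, 0, 0], [0, 0, 0, 0, 0, 0, 0]]]'

```text
time: 6.65
tool_pos: [0.4823, 0.0692, 0.2965]
ee_rot: [3.142, -0.7, 0.021]
wrist_force: [-3.3, -0.6, 5.5]
width: 0.0004
finger_force: 2.8
```

>>> step_arm --commands '[[[0, 0, 2, 0, 0, 0, 0], [0, 0, 0, 0, 0, 0, 0]]]'

```text
time: 6.9
tool_pos: [0.4831, 0.0693, 0.296]
ee_rot: [3.141, -0.7, 0.021]
wrist_force: [-11.3, -0.1, 10.8]
width: 0.0003
finger_force: 7.8
```

```bash
python3 - <<'E'
from h import *
show();s=eyes.snapshot("scene");t=eyes.snapshot("top")
for q in("drawer_front","empty_bay"):
  print(q,[(np.array(r["xy"]),round(r["confidence"],2)) for p in (s,t) for r in models.tip_of(p,q)[:2]])
for d in(0,.105): print(proj(s,unit(-d,0,.066)),proj(t,unit(-d,0,.066)),proj(s,unit(-.051,-.046,.014)))
E
```

```text
6.9 tcp [0.4831 0.0693 0.296 ] [ 3.1412 -0.7     0.0213] tip [0.6113 0.0719 0.1438] F [-11.3135  -0.1123  10.8372] w 0.0003235565195308426 7.828277761582285 q [ 0.0275 -0.2005  1.935  -0.0069  0.7071  1.5808]
drawer_front [(array([271.2, 218.1]), 0.9), (array([242.9, 220.2]), 0.63)]
empty_bay [(array([267.2, 218.1]), 0.83), (array([247.4, 212. ]), 0.68)]
[246.9757 207.6715] [230.7249 200.5367] [264.6113 215.5057]
[269.2994 218.4762] [243.9585 221.2361] [264.6113 215.5057]
```

>>> step_arm --commands '[[[0, 0, -30, 0, 0, 0, 0], [0, 0, -50, 0, 0, 0, 0], [0, 0, -40, 0, 0, 0, 0], [0, 0, 0, 0, -0.1745, 0, 0], [0, 0, 0, 0, -0.1745, 0, 0], [0, 0, 0, 0, -0.1745, 0, 0], [0, 0, 0, 0, -0.1765, 0, 0], [0, 0, 0, 0, 0, -0.173, 70], [0, 0, 0, 0, 0, -0.173, 70], [0, 0, 0, 0, 0, -0.173, 70], [0, 0, 0, 0, 0, -0.173, 70], [0, 0, 0, 0, 0, -0.173, 70], [0, 0, 0, 0, 0, -0.173, 70], [0, 0, 0, 0, 0, -0.173, 70], [0, 0, 0, 0, 0, -0.173, 70], [0, 0, 0, 0, 0, -0.173, 70], [0, 0, 0, 0, 0, -0.173, 70], [0, 0, 0, 0, 0, -0.173, 70]]]'

```text
time: 9.45
tool_pos: [0.406, 0.0676, 0.3849]
ee_rot: [-3.137, -0.001, 1.929]
wrist_force: [0.1, 0.1, 0.3]
width: 0.0699
finger_force: 0.0
```

```bash
python3 - <<'E'
from h import *
show();s=eyes.snapshot("scene");t=eyes.snapshot("top")
for q in("drawer_front","empty_bay","jar_middle"):
  for r in models.tip_of(s,q)[:6]:
    for r2 in models.tip_of(t,q)[:6]:
      P,e=tri(s,r["xy"],t,r2["xy"])
      if e<.015:print(q,np.array(r["xy"]),np.array(r2["xy"]),P,round(e,4))
m=[m["mask"] for m in models.masks_of(t,"jar_middle") if abs(m["xy"][0]-177)<6]
if m: ys,xs=np.nonzero(m[0]);print(xs.min(),xs.max(),ys.min(),ys.max())
pred=[proj(t,(.492,.319,z)) for z in(.105,.0525,0)];print(pred)
print(rel((.492,.319,.083),0,1.92,L=.18))
a,b=[cv2.resize(p["color"][y:y+h,x:x+w,::-1],None,fx=k,fy=k,interpolation=cv2.INTER_CUBIC) for p,(x,y,w,h,k) in ((s,(190,160,100,130,4)),(t,(140,150,130,130,4)))]
m=np.hstack([a,b])[:,:800] if 0 else np.hstack([cv2.resize(a,None,fx=.85,fy=.85),cv2.resize(b,None,fx=.85,fy=.85)])
cv2.imwrite("pics/p2.png",m);print(m.shape)
E
```

```text
9.45 tcp [0.406  0.0676 0.3849] [-3.1374 -0.0013  1.9294] tip [0.4051 0.0675 0.186 ] F [0.1192 0.1455 0.2676] w 0.06987851590258788 0.0 q [ 0.027  -0.2215  1.7    -0.0001  1.6674 -0.3316]
drawer_front [271.5 217.1] [244.9 223.2] [0.4743 0.0744 0.0834] 0.0063
empty_bay [266.8 218.7] [249.6 214.5] [ 0.5429  0.0196 -0.0002] 0.0114
jar_middle [225.9 281.4] [168.8 266.8] [0.456  0.3723 0.0356] 0.0048
jar_middle [226.3 239.8] [193.5 227.6] [0.5625 0.2366 0.0481] 0.0042
jar_middle [228.6 263. ] [154.2 255.2] [0.4007 0.4115 0.2176] 0.0143
jar_middle [228.6 263. ] [177.8 253.5] [0.4738 0.3287 0.0714] 0.0037
173 186 238 262
[array([177.0299, 242.5086]), array([179.0139, 250.612 ]), array([180.9038, 258.331 ])]
(array([206.1756, 167.7226, 122.8401]), array([-0.0018, -0.0005,  0.0035]), array([206.8247, 166.7756, 123.0381]))
(442, 782, 3)
```

View pics/p2.png

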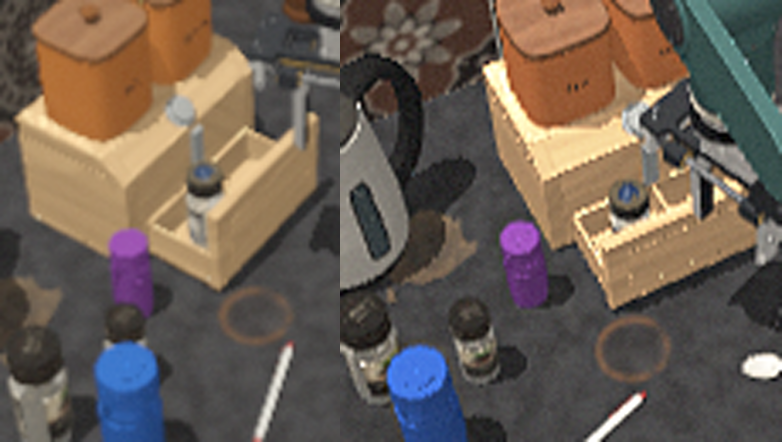

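The drawer is out, its empty right bay is visible, and the target jar is at top crop (475,345), matching the estimate. I'll move over the jar, descend and grip.

>>> step_arm --commands '[[[34, 28, 0, 0, 0, 0, 75], [34, 28, 0, 0, 0, 0, 75], [34, 28, 0, 0, 0, 0, 75], [35, 28, 0, 0, 0, 0, 75], [35, 28, 0, 0, 0, 0, 75], [34, 27, 0, 0, 0, 0, 75], [0, 0, 0, 0, 0, 0, 75], [0, 0, 25, 0, 0, 0, 75], [0, 0, 25, 0, 0, 0, 75], [0, 0, 0, 0, 0, 0, 75]]]'

```text
time: 11.35
tool_pos: [0.4908, 0.3175, 0.3334]
ee_rot: [-3.134, 0.0, 1.923]
wrist_force: [0.2, -0.7, -0.8]
width: 0.0751
finger_force: 0.0
```

```bash
python3 - <<'E'
from h import *
show();s=eyes.snapshot("scene");t=eyes.snapshot("top")
print(rel((.492,.319,.083),0,1.92,L=.18))
a,b=[cv2.resize(p["color"][y:y+h,x:x+w,::-1],None,fx=k,fy=k,interpolation=cv2.INTER_CUBIC) for p,(x,y,w,h,k) in ((s,(190,160,100,150,4)),(t,(130,170,100,150,4)))]
cv2.imwrite("pics/p3.png",np.hstack([a,b]))
E
```

```text
11.35 tcp [0.4908 0.3175 0.3334] [-3.1342  0.0005  1.9229] tip [0.4895 0.3169 0.1344] F [ 0.2436 -0.7125 -0.8103] w 0.07511796439511685 0.0 q [0.4771 0.19   1.3968 0.0004 1.5622 0.125 ]
(array([ 0.7009,  0.8924, 73.539 ]), array([-0.0014, -0.0004,  0.003 ]), array([ 0.7344,  0.7865, 73.5399]))
```

View pics/p3.png

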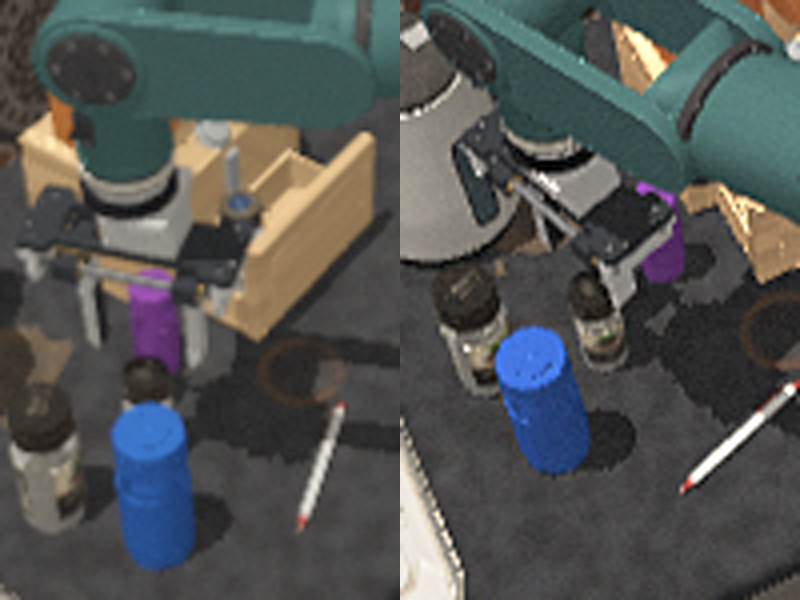

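The fingers straddle the jar's cap (scene crop (148,380)) and are clear of the neighbours. I'll descend and grip.

>>> step_arm --commands '[[[0, 0, 25, 0, 0, 0, 75], [0, 0, 25, 0, 0, 0, 75], [0, 0, 23, 0, 0, 0, 75], [0, 0, 0, 0, 0, 0, 75], [0, 0, 0, 0, 0, 0, 30], [0, 0, 0, 0, 0, 0, 30], [0, 0, 0, 0, 0, 0, 30], [0, 0, 0, 0, 0, 0, 30], [0, 0, 0, 0, 0, 0, 30]]]'

```text
time: 12.58
tool_pos: [0.4915, 0.3187, 0.2634]
ee_rot: [-3.141, -0.001, 1.924]
wrist_force: [0.2, -0.0, 1.7]
width: 0.0403
finger_force: 29.9
```

>>> step_arm --commands '[[[0, 0, -15, 0, 0, 0, 30], [0, 0, -35, 0, 0, 0, 30], [0, 0, -40, 0, 0, 0, 30], [0, 0, -40, 0, 0, 0, 30], [0, 0, -30, 0, 0, 0, 30], [0, 0, 0, 0, 0, 0.173, 30], [0, 0, 0, 0, 0, 0.173, 30], [0, 0, 0, 0, 0, 0.173, 30], [0, 0, 0, 0, 0, 0.173, 30], [0, 0, 0, 0, 0, 0.173, 30], [0, 0, 0, 0, 0, 0.173, 30], [0, 0, 0, 0, 0, 0.173, 30], [0, 0, 0, 0, 0, 0.173, 30], [0, 0, 0, 0, 0, 0.173, 30], [0, 0, 0, 0, 0, 0.173, 30], [0, 0, 0, 0, 0, 0.171, 30], [0, 0, 0, 0, 0, 0, 30]]]'

```text
time: 14.7
tool_pos: [0.4915, 0.3186, 0.4233]
ee_rot: [3.142, 0.002, 0.025]
wrist_force: [1.3, 0.8, -1.0]
width: 0.0404
finger_force: 29.9
```

```bash
python3 - <<'E'
from h import *
show();s=eyes.snapshot("scene");t=eyes.snapshot("top")
for q in("drawer_front","empty_bay"):
  for r in models.tip_of(s,q)[:3]:
    for r2 in models.tip_of(t,q)[:3]:
      P,e=tri(s,r["xy"],t,r2["xy"]);print(q,np.array(r["xy"]),np.array(r2["xy"]),P,round(e,4))
C=dict(fl0=(-.105,.098,.01),fl1=(-.105,.098,.122),fr0=(-.105,-.098,.01),fr1=(-.105,-.098,.122))
k=4
a,b=[cv2.resize(p["color"][y:y+h,x:x+w,::-1],None,fx=k,fy=k,interpolation=cv2.INTER_CUBIC) for p,(x,y,w,h) in ((s,(210,160,90,120)),(t,(190,150,110,120)))]
m=np.hstack([a,b])
for n,v in C.items():
    for p,ox,oy,dx in((s,210,160,0),(t,190,150,360)):
        u=(proj(p,unit(*v))-[ox,oy])*k+[dx,0];cv2.drawMarker(m,tuple(int(i) for i in u),(0,0,255),cv2.MARKER_CROSS,10,1)
cv2.imwrite("pics/p4.png",m);print(m.shape)
print("over bay high",rel(unit(-.055,-.046,.25),0,L=.18))
E
```

```text
14.7 tcp [0.4915 0.3186 0.4233] [3.1416 0.0019 0.0248] tip [0.4911 0.3185 0.2243] F [ 1.2502  0.7777 -1.0202] w 0.040395146982942075 29.88550342619419 q [0.4781 0.1651 1.2476 0.0008 1.7306 2.0242]
drawer_front [269.3 217.5] [243.  220.5] [0.4872 0.0743 0.0776] 0.0007
(480, 800, 3)
over bay high (array([ 42.9053, 295.2484,  -7.2206]), array([0.0001, 0.0021, 0.0015]), array([ 43.363 , 295.1829,  -7.1627]))
```

View pics/p4.png

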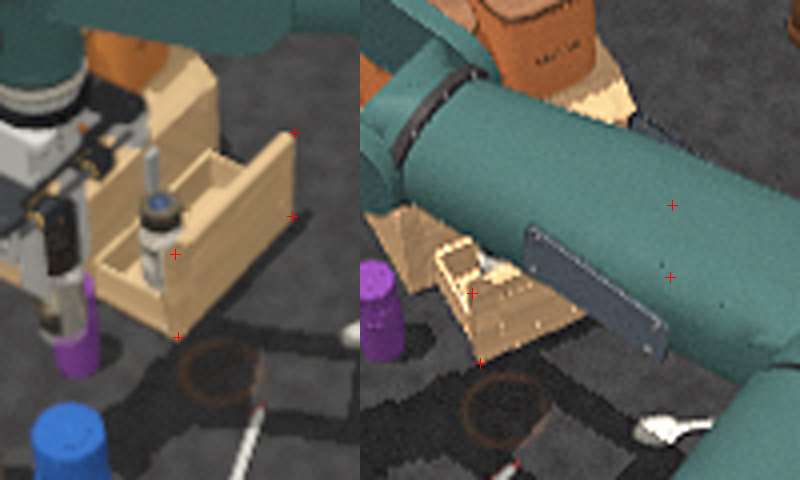

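>>> step_arm --commands '[[[0, 37, 0, 0, 0, 0, 30], [0, 37, 0, 0, 0, 0, 30], [0, 37, 0, 0, 0, 0, 30], [0, 37, 0, 0, 0, 0, 30], [0, 37, 0, 0, 0, 0, 30], [0, 37, 0, 0, 0, 0, 30], [0, 37, 0, 0, 0, 0, 30], [0, 36, 0, 0, 0, 0, 30], [22, 0, 0, 0, 0, 0, 30], [21, 0, 0, 0, 0, 0, 30], [0, 0, 30, 0, 0, 0, 30], [0, 0, 0, 0, 0, 0, 30]]]'

```text
time: 16.5
tool_pos: [0.5409, 0.0246, 0.3899]
ee_rot: [-3.141, 0.008, 0.023]
wrist_force: [-0.1, 0.4, -1.2]
width: 0.0405
finger_force: 29.9
```

```bash
python3 - <<'E'
from h import *
show();s=eyes.snapshot("scene");t=eyes.snapshot("top")
P,e=tri(s,(248.3,201),t,(231.2,193.5));print("rod",P,e,R.from_euler("z",-YAW).apply(P-U))
print("place",rel(unit(-.055,-.046,.014+.0834),0,L=.18))
C=[(-.012,-.0025,.055),(-.012,-.0895,.055),(-.0925,-.0025,.055),(-.0925,-.0895,.055)]
k=4
a,b=[cv2.resize(p["color"][y:y+h,x:x+w,::-1],None,fx=k,fy=k,interpolation=cv2.INTER_CUBIC) for p,(x,y,w,h) in ((s,(210,140,90,120)),(t,(190,130,110,120)))]
m=np.hstack([a,b])
for v in C:
    for p,ox,oy,dx in((s,210,140,0),(t,190,130,360)):
        u=(proj(p,unit(*v))-[ox,oy])*k+[dx,0];cv2.drawMarker(m,tuple(int(i) for i in u),(0,0,255),cv2.MARKER_CROSS,10,1)
cv2.imwrite("pics/p5.png",m)
E
```

```text
16.5 tcp [0.5409 0.0246 0.3899] [-3.1412  0.0083  0.0232] tip [0.5393 0.0247 0.1909] F [-0.1496  0.3802 -1.2239] w 0.04045481116311621 29.885490462183952 q [-0.0591  0.0744  1.4136 -0.0003  1.6619  1.4884]
rod [0.5932 0.0678 0.1033] 0.006940940870065184 [-0.0023 -0.0039  0.1033]
place (array([  0.5803,   0.2377, 115.6622]), array([0.0001, 0.0022, 0.0009]), array([  0.3227,   0.2452, 115.6632]))
```

View pics/p5.png

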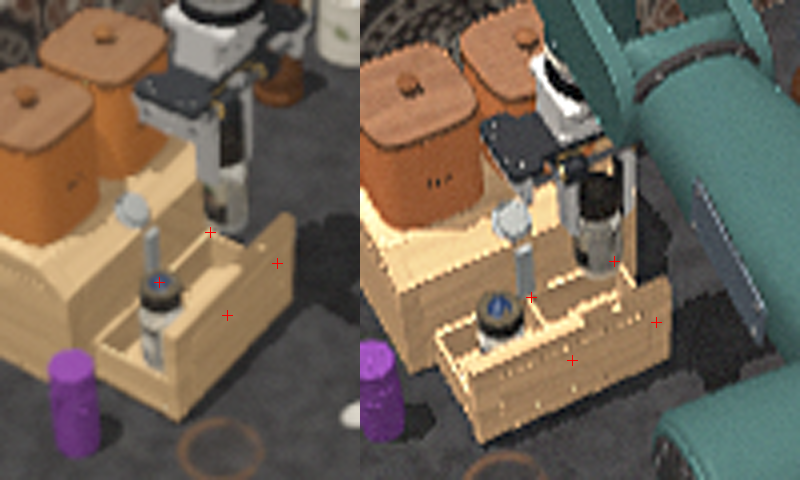

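The held jar hangs upright over the right-hand bay (top crop (600,225)) and the projected bay corners match. I'll lower it.

>>> step_arm --commands '[[[0, 0, 25, 0, 0, 0, 30], [0, 0, 25, 0, 0, 0, 30], [0, 0, 25, 0, 0, 0, 30], [0, 0, 20, 0, 0, 0, 30], [0, 0, 10, 0, 0, 0, 30], [0, 0, 5, 0, 0, 0, 30], [0, 0, 3, 0, 0, 0, 30], [0, 0, 0, 0, 0, 0, 30]]]'

```text
time: 17.6
tool_pos: [0.5412, 0.0247, 0.2803]
ee_rot: [3.141, 0.001, 0.023]
wrist_force: [0.9, 0.3, -1.8]
width: 0.0407
finger_force: 29.9
```

>>> step_arm --commands '[[[0, 0, 1.5, 0, 0, 0, 30], [0, 0, 1.5, 0, 0, 0, 30], [0, 0, 0, 0, 0, 0, 30]]]'

```text
time: 17.98
tool_pos: [0.5412, 0.0247, 0.2774]
ee_rot: [3.141, 0.001, 0.023]
wrist_force: [-0.6, 0.3, 1.2]
width: 0.0405
finger_force: 29.9
```

>>> step_arm --commands '[[[0, 0, 0.5, 0, 0, 0, 30], [0, 0, 0, 0, 0, 0, 65], [0, 0, 0, 0, 0, 0, 65], [0, 0, 0, 0, 0, 0, 65], [0, 0, -10, 0, 0, 0, 65], [0, 0, -30, 0, 0, 0, 65], [0, 0, -40, 0, 0, 0, 65], [0, 0, -40, 0, 0, 0, 65], [-40, 0, 0, 0, 0, 0, 65], [-50, 0, 0, 0, 0, 0, 65], [-50, 0, 0, 0, 0, 0, 0], [-40, 0, 0, 0, 0, 0, 0], [0, 0, 0, 0, 0, 0, 0]]]'

```text
time: 19.6
tool_pos: [0.3594, 0.0207, 0.3978]
ee_rot: [3.141, -0.001, 0.023]
wrist_force: [-0.2, 0.6, 0.2]
width: 0.0384
finger_force: 0.0
```

```bash
python3 - <<'E'
from h import *
show();s=eyes.snapshot("scene");t=eyes.snapshot("top")
k=4
a,b=[cv2.resize(p["color"][y:y+h,x:x+w,::-1],None,fx=k,fy=k,interpolation=cv2.INTER_CUBIC) for p,(x,y,w,h) in ((s,(210,140,90,120)),(t,(190,130,110,120)))]
cv2.imwrite("pics/p6.png",np.hstack([a,b]))
for th in(30,40):
  f=unit(-.125,0,.066);print(th,rel(f,np.radians(th)))
E
```

```text
19.6 tcp [0.3594 0.0207 0.3978] [ 3.1411 -0.0012  0.0226] tip [0.3597 0.0206 0.1988] F [-0.1713  0.6341  0.157 ] w 0.03841677839026161 0.0 q [-0.1001 -0.3498  1.7712 -0.0003  1.719   1.448 ]
30 (array([ 10.6522, -45.9283, 159.1346]), array([0.0002, 0.523 , 0.0005]), array([-70.2768, -45.8785, 143.1888]))
40 (array([-17.7748, -45.946 , 179.0132]), array([0.0002, 0.6975, 0.0005]), array([-128.6296,  -45.8785,  125.7867]))
```

View pics/p6.png

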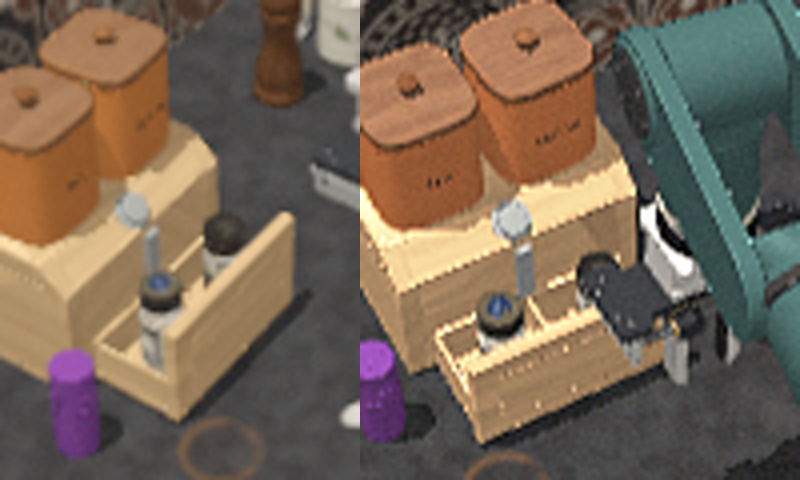

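The jar stands upright in the right bay (scene crop (222,245)) and the gripper is clear. Next I close the fingers, lean the tool and move in front of the drawer front.

>>> step_arm --commands '[[[5, -23, 25, 0, 0, 0, 0], [5, -23, 25, 0, 0, 0, 0], [0, 0, 0, 0, 0.1745, 0, 0], [0, 0, 0, 0, 0.1745, 0, 0], [0, 0, 0, 0, 0.1745, 0, 0], [-14, 0, 24, 0, 0, 0, 0], [-14, 0, 24, 0, 0, 0, 0], [-14, 0, 24, 0, 0, 0, 0], [-13, 0, 23, 0, 0, 0, 0], [0, 0, 0, 0, 0, 0, 0]]]'

```text
time: 20.95
tool_pos: [0.3696, 0.0668, 0.2344]
ee_rot: [3.142, -0.515, 0.023]
wrist_force: [0.1, -0.7, 1.3]
width: 0.0004
finger_force: 0.0
```

```bash
python3 - <<'E'
from h import *
show();print(rel(unit(-.105,0,.066),np.radians(30)),rel(unit(0,0,.066),np.radians(30)))
E
```

```text
20.95 tcp [0.3696 0.0668 0.2344] [ 3.1415 -0.515   0.0229] tip [0.4676 0.0691 0.0612] F [ 0.1303 -0.6905  1.3476] w 0.00035545958682676814 0.0 q [ 0.0288 -0.3922  2.17   -0.004   0.8488  1.5786]
(array([20.5723,  0.1696,  7.1408]), array([-0.0002,  0.0086,  0.0005]), array([20.5102,  0.1576,  7.3176])) (array([111.9532,   0.2273,  58.8567]), array([-0.0002,  0.0086,  0.0005]), array([111.4429,   0.1576,  59.8176]))
```

>>> step_arm --commands '[[[4, 0, 2.5, 0, 0, 0, 0], [5, 0, 3, 0, 0, 0, 0], [7, 0, 4, 0, 0, 0, 0], [9, 0, 5, 0, 0, 0, 0], [9, 0, 5, 0, 0, 0, 0], [9, 0, 5, 0, 0, 0, 0], [9, 0, 5, 0, 0, 0, 0], [9, 0, 5, 0, 0, 0, 0], [9, 0, 5, 0, 0, 0, 0], [9, 0, 5, 0, 0, 0, 0], [0, 0, 0, 0, 0, 0, 0]]]'

```text
time: 22.32
tool_pos: [0.461, 0.0688, 0.2378]
ee_rot: [3.141, -0.521, 0.023]
wrist_force: [-5.3, -0.7, 2.6]
width: 0.0004
finger_force: 2.4
```

```bash
python3 - <<'E'
from h import *
show();s=eyes.snapshot("scene");t=eyes.snapshot("top")
for p in(s,t): print([(np.array(r["xy"]),round(r["confidence"],2)) for q in("drawer_front","jar_middle") for r in models.tip_of(p,q)[:5]])
for d in(.01,.02,.03,.04): print(d,proj(s,unit(-d,0,.066)),proj(t,unit(-d,0,.066)))
E
```

```text
22.325 tcp [0.461  0.0688 0.2378] [ 3.1413 -0.5206  0.0229] tip [0.5599 0.071  0.0652] F [-5.3262 -0.6533  2.5612] w 0.00039156793407589205 2.3884701705537736 q [ 0.0272 -0.1546  1.9882 -0.0035  0.7875  1.577 ]
[(array([258. , 209.4]), 0.78), (array([202.6, 273.9]), 0.75), (array([227.5, 244.1]), 0.64), (array([224.8, 281.8]), 0.56), (array([249.3, 204.9]), 0.52), (array([256.8, 211.4]), 0.17)]
[(array([235.5, 204.2]), 0.78), (array([166. , 267.9]), 0.66), (array([150.6, 253.2]), 0.64), (array([193.2, 229.6]), 0.56)]
0.01 [249.0504 208.6756] [231.9495 202.4521]
0.02 [251.1357 209.6849] [233.1814 204.379 ]
0.03 [253.2316 210.6994] [234.4207 206.3175]
0.04 [255.3383 211.719 ] [235.6675 208.2676]
```

Contact is being made at 5 N. I'll push the rest of the way in smaller steps.

>>> step_arm --commands '[[[6, 0, 3.5, 0, 0, 0, 0], [6, 0, 3.5, 0, 0, 0, 0], [4, 0, 2.3, 0, 0, 0, 0], [0, 0, 0, 0, 0, 0, 0]]]'

```text
time: 23.12
tool_pos: [0.479, 0.0692, 0.2375]
ee_rot: [3.141, -0.521, 0.023]
wrist_force: [-5.7, 0.3, 3.4]
width: 0.0003
finger_force: 2.4
```

>>> step_arm --commands '[[[3.5, 0, 2, 0, 0, 0, 0], [3.5, 0, 2, 0, 0, 0, 0], [0, 0, 0, 0, 0, 0, 0]]]'

```text
time: 23.5
tool_pos: [0.487, 0.0694, 0.2375]
ee_rot: [3.141, -0.522, 0.023]
wrist_force: [-1.7, 0.1, 0.3]
width: 0.0007
finger_force: 0.8
```

>>> step_arm --commands '[[[2.5, 0, 1.5, 0, 0, 0, 0], [0, 0, 0, 0, 0, 0, 0]]]'

```text
time: 23.75
tool_pos: [0.4898, 0.0695, 0.2374]
ee_rot: [3.141, -0.521, 0.023]
wrist_force: [-4.7, -0.6, 2.8]
width: 0.0005
finger_force: 2.5
```

>>> step_arm --commands '[[[2.5, 0, 1.5, 0, 0, 0, 0], [0, 0, 0, 0, 0, 0, 0]]]'

```text
time: 24.0
tool_pos: [0.4928, 0.0696, 0.2374]
ee_rot: [3.141, -0.521, 0.023]
wrist_force: [-4.6, -1.2, 2.4]
width: 0.0005
finger_force: 2.5
```

>>> step_arm --commands '[[[2, 0, 1, 0, 0, 0, 0], [0, 0, 0, 0, 0, 0, 0]]]'

```text
time: 24.25
tool_pos: [0.4949, 0.0696, 0.2375]
ee_rot: [3.141, -0.521, 0.023]
wrist_force: [-4.9, -0.9, 3.0]
width: 0.0002
finger_force: 2.5
```

>>> step_arm --commands '[[[2, 0, 1.1, 0, 0, 0, 0], [2, 0, 1.1, 0, 0, 0, 0], [0, 0, 0, 0, 0, 0, 0]]]'

```text
time: 24.62
tool_pos: [0.4973, 0.0697, 0.2379]
ee_rot: [3.141, -0.513, 0.024]
wrist_force: [-26.1, -1.9, 18.3]
width: 0.0005
finger_force: 13.2
```

>>> step_arm --commands '[[[2, 0, 1.1, 0, 0, 0, 0], [0, 0, 0, 0, 0, 0, 0]]]'

```text
time: 24.88
tool_pos: [0.4984, 0.0698, 0.2382]
ee_rot: [3.14, -0.509, 0.024]
wrist_force: [-38.7, -3.4, 27.4]
width: 0.0003
finger_force: 19.1
```

>>> step_arm --commands '[[[2, 0, 1.1, 0, 0, 0, 0], [0, 0, 0, 0, 0, 0, 0]]]'

```text
time: 25.12
tool_pos: [0.4994, 0.0698, 0.2386]
ee_rot: [3.14, -0.505, 0.025]
wrist_force: [-50.4, -4.4, 36.0]
width: 0.0003
finger_force: 25.1
```

At the hard stop, past flush. I back off and check.

>>> step_arm --commands '[[[-7, 0, -4, 0, 0, 0, 0], [-9, 0, -5, 0, 0, 0, 0], [-26, 0, -15, 0, 0, 0, 0], [-26, 0, -15, 0, 0, 0, 0], [-10, 0, -50, 0, 0, 0, 0], [-10, 0, -50, 0, 0, 0, 0], [-10, 0, -50, 0, 0, 0, 0], [0, -60, 0, 0, 0, 0, 0], [0, -60, 0, 0, 0, 0, 0], [0, 0, 0, 0, 0, 0, 0]]]'

```text
time: 26.38
tool_pos: [0.3213, 0.1901, 0.3532]
ee_rot: [-3.139, -0.523, 0.034]
wrist_force: [0.1, 0.5, 0.4]
width: 0.0006
finger_force: 0.0
```

```bash
python3 - <<'E'
from h import *
show();s=eyes.snapshot("scene");t=eyes.snapshot("top")
print([(np.array(r["xy"]),round(r["confidence"],2)) for p in(s,t) for r in models.tip_of(p,"drawer_front")[:2]],proj(s,unit(0,0,.066)),proj(t,unit(0,0,.066)))
k=3.1
a,b=[cv2.resize(p["color"][y:y+h,x:x+w,::-1],None,fx=k,fy=k,interpolation=cv2.INTER_CUBIC) for p,(x,y,w,h) in ((s,(185,90,110,190)),(t,(150,90,145,190)))]
cv2.imwrite("pics/p7.png",np.hstack([a,b]))
E
```

```text
26.375 tcp [0.3213 0.1901 0.3532] [-3.1394 -0.5231  0.0335] tip [0.4206 0.1939 0.1808] F [0.0889 0.4891 0.4297] w 0.0005545248070485952 0.0 q [ 0.4669 -0.4653  1.9739 -0.2287  1.1596  2.0446]
[(array([249.1, 206.7]), 0.76), (array([244.5, 193.2]), 0.54), (array([230.3, 203.2]), 0.67)] [246.9757 207.6715] [230.7249 200.5367]
```

View pics/p7.png

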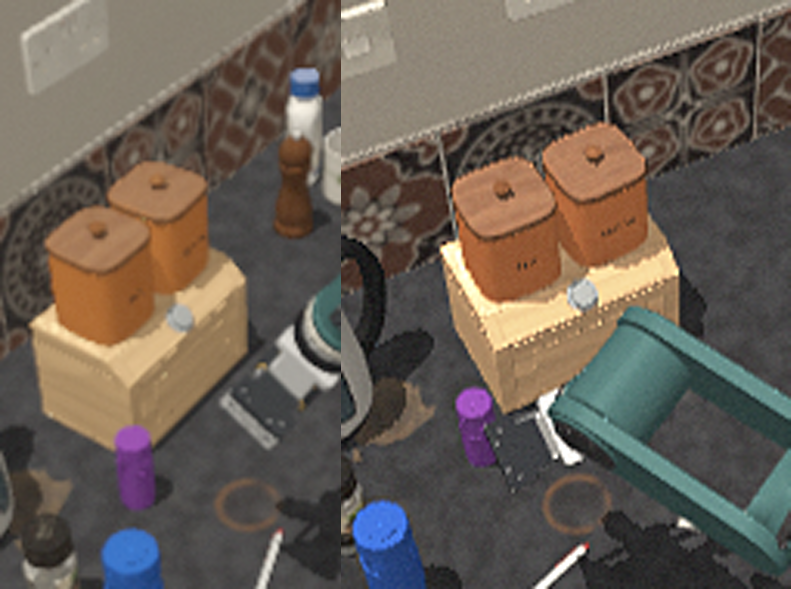

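The drawer is flush and has stayed shut more than a second after release (scene crop (190,370)). The other things are undisturbed and the arm is clear, so I'm handing in.

```bash
python3 -c "
from bench import robot
print(robot.close_job())"
```

```text
the job is handed in; nothing more can be done
None
```

The spice jar is upright in the drawer's right bay, and the drawer is pushed home and stayed shut after release. The honey jar, mill and mug weren't touched, and the job is handed in. The wrist force reached about 62 N at the drawer's hard stop, under the 120 N limit.

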